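# Clear and load the terminal-block feeder

## Task

First clear the bench of packing scraps: drop the dark foam block that plugs the chute's mouth and every loose foam or cardboard offcut into the grey scrap bin. Then load every green terminal block through the upper mouth of the chute, turned so that its low ledge passes under the yellow keeper bar, and let each one slide down into the blue magazine track beyond it by itself, never carrying it over or into the track with the gripper. Last, push the red-balled feeder lever from the side it leans to fully over to the other, its run side, and leave the spool, cutters and meter where they lie.

Things in the scene. Friction and masses are not known exactly. Their poses are not given: they have to be found in the camera images.
- chute: Fixed chute and magazine track. Origin on the table below the loading point; x level, downhill; y left; z up. Slick channel 54 mm wide inside, walls 16 mm, sloping 32 degrees down to +x from x = -55 to +148 mm, floor 172 mm above the table at x = 0, 79 mm at 148; there the blue-walled track goes on straight at 11 degrees to an end wall at x = 460 mm. Blocks queue in it.
- chute_load (a point): Loading point: mid-width on the channel floor in the mouth, axes as the chute's. Above the walls the mouth (x -55 to +60 mm) has flared guides, rims 80 mm apart, 28 mm off the slope. A block held level over this point, uphill lower edge just above the floor (underside about 25 mm above this point), and let go, drops in and slides down.
- chute_keeper (a point): Middle of the underside of the yellow keeper bar, 26 mm off the slope; 60 mm long, 20 mm thick, it overhangs the right half of the channel (chute y -27 to -8 mm), 72 to 132 mm down the slope from the loading point. Only a block with its ledge on the right (-y) and ridge on the left (+y) passes, so block x along chute x; turned round, its ridge jams on the bar.
- bin: Fixed grey open scrap bin, 200 mm (x) by 180 mm (y), 100 mm high, walls 4 mm. Origin: centre of its underside.
- plug_c (a point): Dark grey packing-foam block stuck in the chute's mouth, always there: 60 mm long (x, downhill), 48 mm wide (y), 60 mm high, 25 g; point at its centre. It lies on the slope against the keeper, so tilted 32 degrees; it stands well out of the mouth and can be gripped from above across its 48 mm width, above the flared guides (fingertips no lower than 8 mm above this point).
- scrap1_c (a point): White packing-foam corner, L-shaped, 80 x 44 mm and 50 mm high in all: the base is 22 mm high, the upright part is 34 mm long, from x = -40 to x = -6 mm. 20 g. Point at its centre, half-way up; x along its length, grip it across y. Two or three of the loose scraps are there at a start.
- scrap2_c (a point): Pink antistatic foam offcut, plain block 70 x 40 x 45 mm high, 20 g. Point at its centre, half-way up; x along its length, grip it across y. Two or three of the loose scraps are there at a start.
- scrap3_c (a point): Folded brown cardboard offcut, rigid, 85 x 36 mm and 42 mm high in all: the lowest 16 mm is 85 mm long, above it 60 mm long. 20 g. Point at its centre, half-way up; x along its length, grip it across y. Two or three of the loose scraps are there at a start.
- block1_c (a point): Green L-profile terminal block 64 (x) x 46 (y) x 40 mm high, 70 g; point at its centre, z up. Lower 20 mm full width; above it, all along the +y side, a ridge 20 mm high, 22 mm thick (y +1 to +23 mm, grip it there) with steel screw heads. The -y half is a low ledge with black openings. Both ends alike. Three to five blocks are present.
- block2_c (a point): Green L-profile terminal block 64 (x) x 46 (y) x 40 mm high, 70 g; point at its centre, z up. Lower 20 mm full width; above it, all along the +y side, a ridge 20 mm high, 22 mm thick (y +1 to +23 mm, grip it there) with steel screw heads. The -y half is a low ledge with black openings. Both ends alike. Three to five blocks are present.
- block3_c (a point): Green L-profile terminal block 64 (x) x 46 (y) x 40 mm high, 70 g; point at its centre, z up. Lower 20 mm full width; above it, all along the +y side, a ridge 20 mm high, 22 mm thick (y +1 to +23 mm, grip it there) with steel screw heads. The -y half is a low ledge with black openings. Both ends alike. Three to five blocks are present.
- block4_c (a point): Green L-profile terminal block 64 (x) x 46 (y) x 40 mm high, 70 g; point at its centre, z up. Lower 20 mm full width; above it, all along the +y side, a ridge 20 mm high, 22 mm thick (y +1 to +23 mm, grip it there) with steel screw heads. The -y half is a low ledge with black openings. Both ends alike. Three to five blocks are present.
- block5_c (a point): Green L-profile terminal block 64 (x) x 46 (y) x 40 mm high, 70 g; point at its centre, z up. Lower 20 mm full width; above it, all along the +y side, a ridge 20 mm high, 22 mm thick (y +1 to +23 mm, grip it there) with steel screw heads. The -y half is a low ledge with black openings. Both ends alike. Three to five blocks are present.
- feed (a joint): Feeder lever, radians: 0 leaning fully to the off side, 1.0 fully over to the run side. Stays where it is left; light to push (about 1 N).
- feed_tip (a point): Centre of the lever's red ball (26 mm diameter), 80 mm from the pivot; it moves with the lever, about 92 mm above the table at both ends of the swing, 102 mm in the middle.
- feed_pivot (a point): Pivot of the lever, 22 mm above the table, in the middle of its grey base (70 x 50 x 25 mm). Its x axis is level and points to the run side: the lever leans 0.5 rad to -x when off and 0.5 rad to +x when on, and the ball moves 77 mm.
- spool: Bystander: silvery solder spool, 56 mm across, 50 mm high, standing. Origin: centre of its underside.
- cutters: Bystander: side cutters with red handles, about 120 mm long (x), 14 mm high, lying flat. Origin: underside near the middle.
- meter: Bystander: yellow hand multimeter, 85 x 160 x 35 mm, lying flat. Origin: centre of its underside.

How it is judged:
By the outcome, as a careful person would: the job done as asked, in the order asked, and still so for the second after the job is handed in, with the robot touching nothing.
Of block1, block2, block3, block4, block5 only 3 to 5 are there at a start; the rules pass over those that are not, and their reading is None.
Of scrap1, scrap2, scrap3 only 2 to 3 are there at a start; the rules pass over those that are not, and their reading is None.
At some moment in a run one of block1, block2, block3, block4, block5, scrap1, scrap2, scrap3 may be knocked a few centimetres aside while the robot is not near it.
It also fails if it takes over 210 s, if anything falls off the work surface, if the arm or the gripper's body presses on something with over 40 N, if the wrist force passes 120 N, or if a joint passes its speed limit or range.

## Robot

A 6-joint arm with a two-finger parallel gripper is mounted at the origin on the work surface. World frame = base frame: x ahead of the robot, y to its left, z up, the work surface at z = 0. Lengths are in m, angles in degrees, forces in N, time in s.
With the tool pointing down it reaches from about 0.35 to 0.975 m from the base axis. Payload 4.9 kg.
Tool frame: the origin (TCP) lies at the very end of the fingers, on their centre line; the grasp point (between the pads) lies 19 mm behind it (env.grip_point_offset is the distance from the TCP to the grasp point, in m); z points along the fingers, y is the line along which they close (so a half turn about z gives the same grasp; the last joint's range is limited). The gripper opens to 85 mm and grips with 20 to 120 N. Pads are 22 mm wide; open, the fingers measure 114 mm over their backs; the gripper's body (76 mm by 85 mm) begins 54 mm behind the grasp point. The pads swing forward as they close: fully open they stand 13 mm farther back than shut.
Start: joints at [62.109, 3.019, 92.412, -0, 84.569, -6.818], TCP at [0.225, 0.583, 0.2] pointing down, gripper open.
Joint ranges: [-172.51, 172.51], [-57.92, 126.97], [3.15, 148.05], [-58.71, 238.71], [5.1, 150.11], [-179.66, 179.66]. Speed limits (degrees/s): [147.25, 147.25, 180, 180, 180, 180].

## Interface

Orientations are given as [roll, pitch, yaw] about the fixed x, y, z axes, in that order (R = Rz(yaw) Ry(pitch) Rx(roll)).
In Python, from rig import env, imaging, job gives the robot as it stands.
- The arm moves only by the shell command python3 -m creep 'ROWS' [OPENING] [FORCE]. ROWS is JSON, one flat list of numbers, 4 for each row, row after row: the shift along the world's x, y, z in cm, then the turn about the world's z in degrees. A call has exactly 8 rows; each row shifts and turns the commanded pose from where the row before left it; what a row does not reach is not made up. A row lasts 1/8 s, in which the tool goes at most 62.5 mm and 10.7 degrees, less where a joint would pass 70% of its speed; a pose out of reach is approached as far as the arm can. A call is refused whole if a number of a shift passes 6.25 or a number of a turn 10.7, either way. A call with a gripper value outside its range is refused whole. OPENING is the gripper command: -1 is shut, 1 is fully open, values between are in proportion, set as the call begins (- or left out, the last holds). The fingers move at their own pace and stop on an object; FORCE is the grip in N (left out, the last holds). Time passes only in rows, so rows that do not move let the fingers close, or fill a call up. It gives the time, the measured TCP pose, the force, the opening and the grip force at its end, in the units of the state.
- env.get_state(): the state, without advancing time (a new reading comes with each control period).
- imaging.grab_frame(name): name is "scene" or "top"; returns (picture, depth): 420x560x3 uint8, red, green, blue; 420x560 float32, m along the optical axis (not along the pixel's ray), 0 where there is no reading.
- imaging.camera_info(name): a dict with "vfov" (degrees; the focal length in pixels is half the picture's height over the tangent of half this angle, whatever the lens; pixels are square), "cx", "cy" (the principal point, pixels), "R" (3x3) and "t" (3): a world point X has camera coordinates R X + t. Camera axes: x right, y down, z forward; pixel columns grow to the right and rows downward; lengths in m; the calibration is good to about 2 mm. A picture is of the moment at which its call begins. camera_info takes no time and is no camera call.
- job.job_done(): hands the job in; it is judged then, once.
The state is a dict: "time_s": time; "joint_pos": joint angles; "dq": joint speeds; "joint_torque": joint torques, N m; "ee_pos": TCP position; "eef_rot": TCP orientation; "wrist_force": force on the tool from outside, world axes, zero at the start; "ft_torque": the same for the moment, N m; "opening": opening from 0.0 (shut) to 1.0 (fully open); "grip_force": force on a finger pad.
Only numpy, scipy, OpenCV 4.12 (cv2) and the standard library are available. Lean on these libraries where they do the work, as an engineer would, in place of code of your own. Each camera call takes 0.05 s, during which the arm holds its last target. There are 200 camera calls.

## Working session

There is one attempt and no reset: what is moved stays moved. The work goes in short steps, Python scripts to look and compute and a shell command to move; the robot and the scene stay as the last step left them, time stands still between calls to the robot, and variables do not carry over. Pictures are saved under pics/ and viewed, at most 14 in all, crops included, and the job is handed in when it is done.

```bash
ls; mkdir -p pics; cat > h.py <<'E'
import numpy as np, cv2
from rig import env, imaging, job
def cloud(name):
    im,d=imaging.grab_frame(name); c=imaging.camera_info(name)
    f=im.shape[0]/2/np.tan(np.radians(c['vfov'])/2)
    v,u=np.mgrid[:im.shape[0],:im.shape[1]]
    P=np.stack([(u-c['cx'])/f*d,(v-c['cy'])/f*d,d],-1)
    W=(P-np.array(c['t']))@np.array(c['R'])
    W[d==0]=np.nan
    return im,W
def save(n,im): cv2.imwrite(n,im[...,::-1])
E
python3 - <<'E'
from h import *
for n in ('top','scene'):
    im,W=cloud(n); save(f'pics/{n}0.png',im); np.savez(f'{n}0.npz',im=im,W=W)
    c=imaging.camera_info(n); print(n,c)
print(env.get_state())
E
```

```text
pics
top {'vfov': 49.51386156957274, 'cx': 283.5630729156636, 'cy': 208.13489017485514, 'R': array([[-0.00666488, -0.99993297,  0.0094675 ],
       [-0.99110267,  0.00534684, -0.13299212],
       [ 0.13293258, -0.01026964, -0.99107188]]), 't': array([-0.01177212,  0.63195497,  1.1764448 ])}
scene {'vfov': 56.87439461909514, 'cx': 275.04122488502327, 'cy': 206.85994627368345, 'R': array([[-0.59436729,  0.804112  , -0.01146413],
       [ 0.42310505,  0.30055576, -0.85477971],
       [-0.68389301, -0.51290362, -0.51886436]]), 't': array([ 0.33664386, -0.13643352,  1.37447934])}
{'time_s': 0.1, 'joint_pos': array([ 6.21075428e+01,  3.05506903e+00,  9.24827906e+01, -9.64623094e-04,
        8.45679510e+01, -6.81891097e+00]), 'dq': array([-0.00612461, -0.11373233, -0.11480413, -0.14559172,  0.02352332,
       -0.06554334]), 'joint_torque': array([ 4.33421146e-04, -3.94904995e+01, -3.71362782e+01, -1.48501226e-04,
        3.90341738e-03, -1.83530801e-05]), 'ee_pos': array([0.22445463, 0.5826551 , 0.19888372]), 'eef_rot': array([-1.79894824e+02, -1.16097312e-02,  1.58926535e+02]), 'wrist_force': array([ 0.44665832, -0.20001758,  0.17515337]), 'ft_torque': array([-0.01891298,  0.04013417, -0.00372302]), 'grip_force': 0.0, 'opening': 1.0020078132594459}
```

View pics/top0.png

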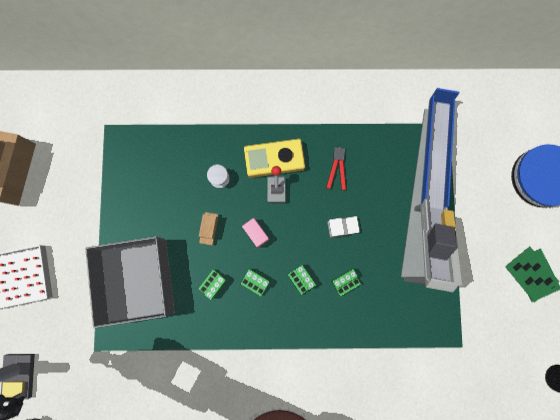

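View pics/scene0.png

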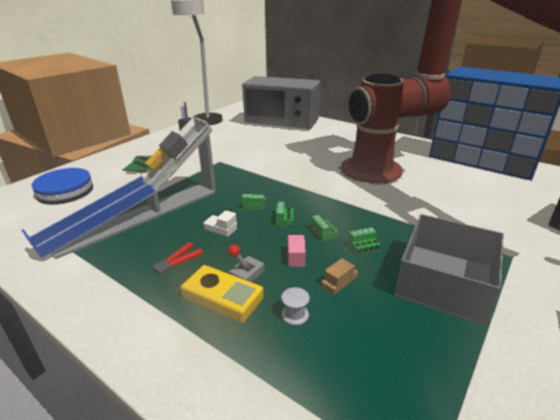

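The top view (camera up = +x, right = −y) shows four green blocks in a row at v≈283 (u 212, 255, 302, 347). The scraps are cardboard (208,228), pink (256,233) and white (343,227). The bin is at (130,280), and the chute on the right has its plug at (442,240) and keeper at (448,218). The lever ball is at (276,171).

```bash
cat >> h.py <<'E'
def rect(P):
    (c,s,a)=cv2.minAreaRect((P[:,:2]*1000).astype(np.float32))
    if s[0]<s[1]: s=(s[1],s[0]); a+=90
    return np.round(c,1),np.round(s,1),round((a+90)%180-90,1)   # mm, mm, yaw of long side
def blobs(mask,mn=25):
    n,l,st,ce=cv2.connectedComponentsWithStats(mask.astype(np.uint8))
    return [l==i for i in range(1,n) if st[i,4]>=mn]
def masks(im):
    h=cv2.cvtColor(im,cv2.COLOR_RGB2HSV).astype(int); H,S,V=h[...,0],h[...,1],h[...,2]
    return dict(green=(abs(H-60)<18)&(S>110)&(V>85),pink=((H>160)|(H<5))&(S>60)&(S<190)&(V>150),brown=(abs(H-13)<8)&(S>80)&(V>80),white=(S<45)&(V>170),red=((H<6)|(H>174))&(S>190)&(V>110),yellow=(abs(H-25)<6)&(S>150)&(V>120))
def blocks(im,W,xl=(.2,.95),yl=(-.7,.7)):
    """green blocks: centre from full outline, yaw with +y toward ridge"""
    m=(W[...,2]>.009)&(W[...,0]>xl[0])&(W[...,0]<xl[1])&(W[...,1]>yl[0])&(W[...,1]<yl[1])
    g=cv2.dilate(masks(im)['green'].astype(np.uint8),np.ones((5,5)))>0
    out=[]
    for b in blobs(m&g,60):
        P=W[b]; hi=P[P[:,2]>.031]; lo=P[(P[:,2]>.012)&(P[:,2]<.027)]
        if len(hi)<10: continue
        c,s,a=rect(hi); d=hi.mean(0)-lo.mean(0) if len(lo) else np.zeros(3)
        n=np.array([-np.sin(np.radians(a)),np.cos(np.radians(a))])
        if n@d[:2]<0: a+=180
        out.append((c,s,round((a+180)%360-180,1),rect(P),np.round(np.percentile(P[:,2],97)*1000),len(hi),len(lo)))
    return out
E
python3 - <<'E'
from h import *
z=np.load('top0.npz'); im,W=z['im'],z['W']; M=masks(im)
for b in blocks(im,W): print('BLK ridge',b)
ws=(W[...,2]>.012)&(W[...,0]>.2)&(W[...,0]<.95)&(abs(W[...,1])<.7)
for k in ('pink','brown','white','red','yellow'):
    for b in blobs(M[k]&ws):
        P=W[b]; print(k,rect(P),np.round(np.percentile(P[:,2],[5,50,97])*1000),len(P), 'top',rect(P[P[:,2]>np.percentile(P[:,2],97)-.006]))
# everything above table
for b in blobs(ws,60):
    P=W[b]; v,u=np.nonzero(b); print('obj',(int(u.mean()),int(v.mean())),rect(P),np.round(np.percentile(P[:,2],[5,50,98])*1000))
E
```

```text
BLK ridge (array([448.6, -71.1]), array([63.8, 21.9]), -146.2, (array([441.9, -60.8]), array([64. , 46.4]), 33.6), np.float64(45.0), 209, 226)
BLK ridge (array([424.5, 166.4]), array([64.2, 22.6]), 142.7, (array([431.9, 176.2]), array([64.2, 47. ]), -37.0), np.float64(44.0), 214, 217)
BLK ridge (array([445.2,  56.3]), array([63.9, 22.1]), -121.2, (array([434.9,  62.6]), array([63.9, 46.6]), 58.5), np.float64(45.0), 210, 213)
BLK ridge (array([ 443.9, -174.8]), array([64.5, 22.3]), -60.3, (array([ 433.4, -180.7]), array([64.7, 46.5]), -60.2), np.float64(44.0), 213, 221)
pink (array([ 731.8, -150.5]), array([83.3, 10.3]), -16.8) [13. 15. 20.] 94 top (array([ 731.9, -150.2]), array([83.3,  9.5]), -17.3)
pink (array([ 728.9, -177.6]), array([82.8, 10.6]), 4.8) [12. 15. 18.] 88 top (array([ 728.9, -177.6]), array([82.8, 10.6]), 4.8)
pink (array([721.2,   5.3]), array([18.8, 18.5]), -5.7) [ 99. 104. 108.] 52 top (array([723. ,   4.7]), array([18.5, 16.8]), -43.5)
pink (array([567.7,  61. ]), array([69.5, 38.9]), 35.9) [42. 46. 50.] 247 top (array([567.4,  60.8]), array([68.9, 38.6]), 35.4)
[... 2246 characters left out ...]
), array([200.2, 182.6]), 8.3) [ 18.  69. 103.]
obj (39, 272) (array([459.8, 665.4]), array([143.6,  96.7]), 11.3) [13. 26. 34.]
obj (526, 272) (array([ 452.5, -680.9]), array([122.2,  91.9]), 37.1) [16. 20. 28.]
obj (301, 279) (array([441.9, -60.8]), array([64. , 46.4]), 33.6) [18. 25. 45.]
obj (211, 284) (array([431.9, 176.2]), array([64.2, 47. ]), -37.0) [17. 28. 44.]
obj (254, 282) (array([434.9,  62.6]), array([63.9, 46.6]), 58.5) [17. 28. 45.]
obj (345, 282) (array([ 433.3, -180.7]), array([64.6, 46.6]), -60.5) [17. 26. 44.]
obj (16, 367) (array([227.3, 671. ]), array([58.2, 54.3]), 89.6) [ 17.  23. 107.]
obj (10, 403) (array([210.2, 532.3]), array([45.7, 20.7]), 61.0) [257. 307. 349.]
```

```bash
python3 -m creep '[4,-4.4,0,1.4,4,-4.4,0,1.4,4,-4.4,0,1.4,4,-4.4,0,1.4,4,-4.4,0,1.4,4,-4.4,0,1.4,4,-4.4,0,1.4,4,-4.4,0,1.4]' 1 30; python3 -m creep '[1.8,-2.1,0,0,1.8,-2.1,0,0,0,0,-3,0,0,0,-3,0,0,0,-3,0,0,0,-1,0,0,0,0,0,0,0,0,0]'
python3 - <<'E'
from h import *
z=np.load('top0.npz'); im,W=z['im'],z['W']
hsv=cv2.cvtColor(im,cv2.COLOR_RGB2HSV).astype(int)
reg=(W[...,1]<-.3)&(W[...,1]>-.56)&(W[...,0]>.36)&(W[...,0]<1.0)
blue=(abs(hsv[...,0]-112)<14)&(hsv[...,1]>120)&reg&(W[...,2]>.02)
P=W[blue]; print('blue',rect(P),np.percentile(P[:,2],[2,50,98]))
# section analysis per x band: y of extreme high points
u=np.radians(-10.5); e=np.array([np.cos(u),np.sin(u)]); n=np.array([-e[1],e[0]])
Q=W[reg&(W[...,2]>.02)]; s=Q[:,:2]@e*1000; t=Q[:,:2]@n*1000; zz=Q[:,2]*1000
print(s.min(),s.max())
for a in range(int(s.min()),int(s.max())+1,20):
    k=(s>=a)&(s<a+20)
    if k.sum()<10: continue
    f=k&(t<np.median(t[k])+12)&(t>np.median(t[k])-12)
    # profile across t
    prof=[(b,int(np.median(zz[k&(t>=b)&(t<b+6)]))) for b in range(int(t[k].min()),int(t[k].max()),6) if (k&(t>=b)&(t<b+6)).sum()>1]
    print(a,prof)
E
```

```text
time_s: 1.1
ee_pos: [0.5455, 0.2295, 0.1995]
eef_rot: [-180.0, -0.0, 170.2]
wrist_force: [1.2, 0.9, -0.4]
opening: 1.004
grip_force: 0.0
time_s: 2.1
ee_pos: [0.5818, 0.1895, 0.1017]
eef_rot: [179.9, 0.1, 170.1]
wrist_force: [-0.5, 0.4, 0.9]
opening: 1.002
grip_force: 0.0
blue (array([ 790.9, -432.5]), array([324.6,  64.7]), -10.4) [0.02871599 0.06739357 0.1032875 ]
481.09121638173247 1018.7611842658047
481 [(-321, 228), (-315, 222), (-309, 222), (-303, 223), (-297, 223), (-291, 220), (-285, 222), (-279, 222), (-273, 221), (-267, 220), (-261, 218), (-255, 159), (-249, 227)]
501 [(-323, 223), (-317, 216), (-311, 203), (-305, 189), (-299, 191), (-293, 192), (-287, 191), (-281, 191), (-275, 190), (-269, 189), (-263, 192), (-257, 207), (-251, 215), (-245, 224)]
521 [(-323, 210), (-317, 205), (-311, 189), (-305, 177), (-299, 180), (-293, 179), (-287, 179), (-281, 179), (-275, 179), (-269, 179), (-263, 176), (-257, 199), (-251, 202), (-245, 212)]
541 [(-323, 198), (-317, 190), (-311, 176), (-305, 170), (-299, 170), (-293, 171), (-287, 170), (-281, 172), (-275, 169), (-269, 171), (-263, 173)
[... 2511 characters left out ...]
), (-270, 36), (-258, 64), (-252, 52)]
921 [(-313, 50), (-307, 32), (-301, 33), (-295, 33), (-289, 33), (-283, 32), (-277, 32), (-271, 32), (-265, 32), (-259, 60), (-253, 50)]
941 [(-312, 43), (-306, 28), (-300, 29), (-294, 29), (-288, 28), (-282, 30), (-276, 29), (-270, 28), (-258, 56), (-252, 47)]
961 [(-313, 46), (-307, 26), (-301, 23), (-295, 26), (-289, 26), (-283, 26), (-277, 25), (-271, 26), (-265, 22), (-259, 54), (-253, 41)]
981 [(-312, 35), (-306, 22), (-300, 22), (-294, 21), (-288, 21), (-282, 23), (-276, 22), (-270, 23), (-258, 50), (-252, 45)]
1001 [(-313, 55), (-307, 52), (-301, 54), (-295, 48), (-289, 55), (-283, 53), (-277, 54), (-271, 54), (-265, 52), (-259, 64), (-253, 48)]
```

```bash
python3 -m creep '[0,0,-3,0,0,0,-3,0,0,0,-2.6,0,0,0,0,0,0,0,0,0,0,0,0,0,0,0,0,0,0,0,0,0]'; python3 -m creep '[0,0,0,0,0,0,0,0,0,0,0,0,0,0,0,0,0,0,0,0,0,0,0,0,0,0,0,0,0,0,0,0]' -1 30;python3 -m creep '[0,0,2,0,0,0,4,0,0,0,5,0,0,0,5,0,0,0,4,0,0,0,0,0,0,0,0,0,0,0,0,0]'
cat > fit.py <<'E'
from h import *
z=np.load('top0.npz'); W=z['W']; u=np.radians(-10.5); e=np.array([np.cos(u),np.sin(u)]); n=np.array([-e[1],e[0]])
s=W[...,:2]@e*1000; t=W[...,:2]@n*1000; zz=W[...,2]*1000
k1=(abs(t+283.5)<18)&(s>508)&(s<556); k2=(abs(t+283.5)<18)&(s>710)&(s<985)
p=np.polyfit(s[k1],zz[k1],1); q=np.polyfit(s[k2],zz[k2],1); print(p,q)
m=np.tan(np.radians(32)); k=np.tan(np.radians(11))
A=np.array([[m,1],[k,1]]); # z-172+m s = m s0 + b
r=np.array([np.median(zz[k1]-172+m*s[k1]),np.median(zz[k2]-79+k*(s[k2]-148))])
s0,b=np.linalg.solve(A,r); print('s0,b',s0,b)
w=(s>710)&(s<985)&(t<-240)&(t>-330)
fl=q[0]*s+q[1]; hi=w&(zz>fl+10)
print('walls',np.percentile(t[hi&(t>-283)],[2,50,98]),np.percentile(t[hi&(t<-283)],[2,50,98]))
mo=(s>505)&(s<600); f2=p[0]*s+p[1]; hi=mo&(zz>f2+10)&(zz<f2+60)&(abs(t+283)>24)&(t>-335)&(t<-230); print('guides',np.percentile(t[hi],[1,99]))
print('world',s0*e-284*n)
E
python3 fit.py
```

```text
time_s: 3.1
ee_pos: [0.5811, 0.1893, 0.0147]
eef_rot: [180.0, 0.1, 170.1]
wrist_force: [0.0, -0.7, -0.4]
opening: 0.999
grip_force: 0.0
time_s: 4.1
ee_pos: [0.5807, 0.1892, 0.014]
eef_rot: [180.0, 0.0, 170.1]
wrist_force: [0.0, -0.0, 0.2]
opening: 0.0
grip_force: 0.0
time_s: 5.1
ee_pos: [0.5797, 0.189, 0.2121]
eef_rot: [-179.9, -0.2, 170.1]
wrist_force: [-0.2, -0.5, -1.1]
opening: -0.001
grip_force: 0.0
[-1.98463082e-01  2.10248706e+02] [-1.78747977e-01  1.99895064e+02]
s0,b 535.4930954621844 2.030279007786227
walls [-254.75350353 -251.11131469 -249.31626131] [-312.84971198 -309.05143554 -307.15352665]
guides [-251.9246801  -249.83236659]
world [ 474.77132484 -376.8302594 ]
```

```bash
cat > look.py <<'E'
from h import *
import sys
im,W=cloud('top'); 
if len(sys.argv)>1: save(sys.argv[1],im)
M=masks(im)
for b in blocks(im,W): print('BLK ridge',b)
ws=(W[...,2]>.012)&(W[...,0]>.2)&(W[...,0]<.7)&(W[...,1]<.26)&(W[...,1]>-.33)&(W[...,2]<.07)
for b in blobs(ws,60):
    P=W[b]; v,u=np.nonzero(b); print('obj',im[b].mean(0).astype(int),rect(P),'top',rect(P[P[:,2]>np.percentile(P[:,2],97)-.008]),np.round(np.percentile(P[:,2],[5,50,98])*1000))
E
python3 look.py pics/a1.png
sed -i 's/^k1=.*/k1=(abs(t+283.5)<18)\&(s>508)\&(s<556)\&(zz>150); k2=(abs(t+283.5)<18)\&(s>710)\&(s<985)\&(zz>15)\&(zz<85)/' fit.py; python3 fit.py
```

```text
BLK ridge (array([448.6, -71.2]), array([63.7, 21.9]), -146.3, (array([441.9, -60.9]), array([64.1, 46.4]), 33.7), np.float64(45.0), 206, 227)
BLK ridge (array([433.8, 148.6]), array([102.4,  45.6]), 117.5, (array([432.2, 151.1]), array([93.4, 75.2]), -88.3), np.float64(544.0), 277, 89)
BLK ridge (array([445.3,  56.1]), array([63.9, 22. ]), -120.9, (array([435. ,  62.5]), array([63.8, 46.2]), 58.4), np.float64(44.0), 211, 213)
BLK ridge (array([ 443.9, -174.7]), array([64. , 22.2]), -61.3, (array([ 433.3, -180.6]), array([64.3, 46.7]), -60.5), np.float64(44.0), 212, 218)
obj [124 130 130] (array([675.4,   4.6]), array([49.3, 49. ]), 89.8) top (array([689.9,   1.6]), array([28.1, 17.4]), 67.0) [22. 27. 51.]
obj [162 132  99] (array([579.9, 185. ]), array([84.8, 28.8]), -10.1) top (array([582.9, 184.6]), array([57.7, 28.6]), -9.9) [14. 40. 46.]
obj [206 207 206] (array([ 583.4, -177.3]), array([81.1, 44. ]), -81.0) top (array([ 579.8, -154.8]), array([43.4, 34.6]), 10.0) [19. 26. 54.]
obj [184 132 148] (array([567.1,  61.1]), array([69.9, 39.9]), 36.0) top (array([567.2,  61.3]), array
[... 164 characters left out ...]
 25. 45.]
obj [115 174 127] (array([431.3, 176. ]), array([64.4, 45.9]), -36.8) top (array([424.1, 166.7]), array([64., 22.]), -37.0) [18. 39. 45.]
obj [104 166 117] (array([435. ,  62.5]), array([63.8, 46.2]), 58.4) top (array([445.3,  56.2]), array([63.7, 21.9]), 59.3) [18. 28. 45.]
obj [ 81 131  92] (array([ 433.2, -180.7]), array([64.2, 46.7]), -60.8) top (array([ 443.9, -174.8]), array([63.9, 22. ]), -60.8) [18. 27. 45.]
[ -0.56008943 476.69506362] [-1.92646545e-01  2.12406110e+02]
s0,b 540.4172611626747 1.0975520866906678
walls [-254.75637158 -251.12170104 -249.30955065] [-312.86938462 -309.03467517 -307.19000484]
guides [-322.87110984 -240.74229269]
world [ 479.61303493 -377.72761732]
```

View pics/a1.png

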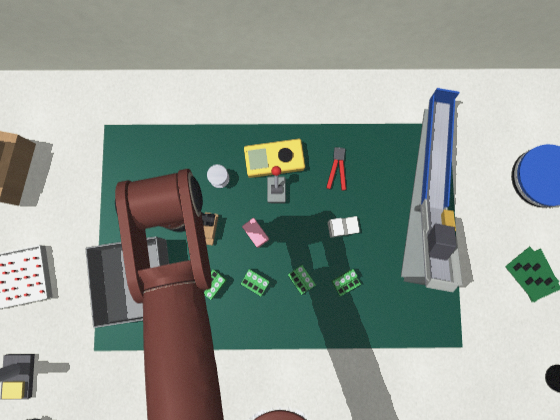

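The brown scrap hasn't moved, at (208,228), yet the gripper is shut on nothing. I'll check the gripper in the scene camera.

```bash
python3 - <<'E'
from h import *
im,W=cloud('scene'); save('pics/s1.png',cv2.resize(im[130:330,230:480],None,fx=3,fy=3)); np.savez('s1.npz',im=im,W=W)
print(env.get_state())
E
```

```text
{'time_s': 5.2, 'joint_pos': array([ 1.10642693e+01,  7.15618705e-01,  9.36042504e+01, -7.37722625e-04,
        8.58498925e+01, -6.90595586e+01]), 'dq': array([-0.16143966,  0.00049188, -0.36234629,  0.01396396,  0.00422462,
        0.01772931]), 'joint_torque': array([ 1.23006044e-02, -3.80626988e+01, -3.74019778e+01, -1.28408042e-04,
        9.92807880e-03, -3.96175892e-06]), 'ee_pos': array([0.57987232, 0.18899218, 0.21219955]), 'eef_rot': array([-1.79938640e+02, -1.58286360e-01,  1.70123798e+02]), 'wrist_force': array([-0.0606735 ,  0.55428816, -0.04264174]), 'ft_torque': array([-0.02846588,  0.03210211, -0.00178396]), 'grip_force': 0.0, 'opening': 0.0019952762585918765}
```

View pics/s1.png

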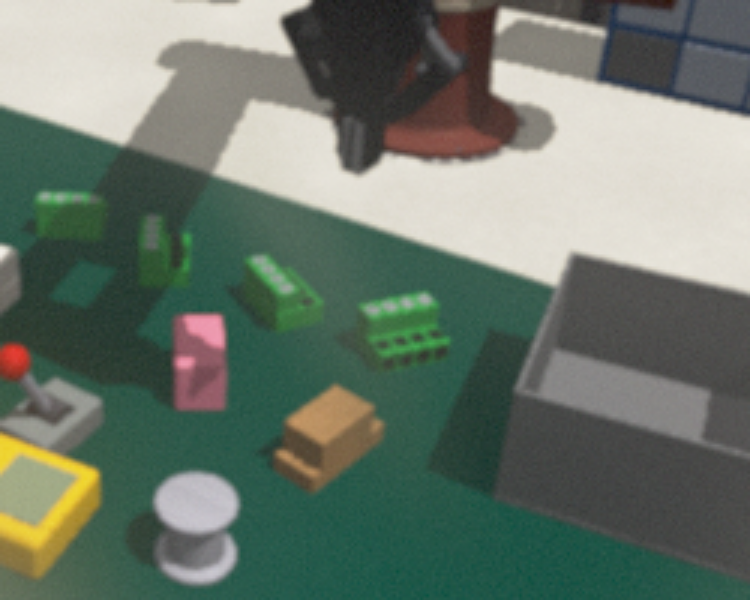

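```bash
python3 - <<'E'
from h import *
z=np.load('s1.npz'); W=z['W']; c=imaging.camera_info('scene')
f=210/np.tan(np.radians(c['vfov'])/2)
def pr(X):
    p=np.array(c['R'])@X+np.array(c['t']); return f*p[0]/p[2]+c['cx'],f*p[1]/p[2]+c['cy']
print(pr(np.array([.5799,.189,.2122])), pr(np.array([.581,.189,.02])))
print(W[178:190:3,350]); print(W[276,341],W[176:188:3,344])
# depth of the brown block in scene
m=masks(z['im'])['brown'].copy(); m[:,:300]=0;m[:250]=0;m[300:]=0;m[:,380:]=0
print(rect(W[m]),np.percentile(W[m][:,2],[5,98]))
E
```

```text
(np.float64(346.2320281342842), np.float64(198.9849446374089)) (np.float64(338.82236113476614), np.float64(273.33188633876506))
[[0.58981038 0.19713026 0.26540865]
 [0.58842948 0.19710843 0.25844617]
 [0.58811898 0.19758176 0.25201783]
 [0.58549901 0.19701107 0.24418964]]
[0.60620163 0.20635114 0.03909154] [[0.58887885 0.18398144 0.26542885]
 [0.58803403 0.18414197 0.25870751]
 [0.5895486  0.18543289 0.25326513]
 [0.5892402  0.18585857 0.24674419]]
(array([588.4, 203.8]), array([80.2, 49.1]), -40.1) [nan nan]
```

```bash
python3 - <<'E'
from h import *
print(env.grip_point_offset,[a for a in dir(env) if a[0]!='_'])
for n in ('scene','top'):
    im,W=cloud(n)
    k=(np.hypot(W[...,0]-.58,W[...,1]-.189)<.06)&(W[...,2]>.12)&(W[...,2]<.30)
    P=W[k]; o=P[P[:,2].argsort()]; print(n,len(P),o[:12:2].round(3) if len(P) else '')
    for b in blobs(k,20): 
        v,u=np.nonzero(b); print(u.min(),u.max(),v.min(),v.max())
    if n=='scene':
        for v in range(180,204,2): print(v,W[v,346:352:2].round(3).tolist(),im[v,348])
E
```

```text
0.0187 ['MotionError', 'get_state', 'grip_point_offset']
scene 505 [[0.577 0.199 0.243]
 [0.573 0.199 0.244]
 [0.587 0.198 0.245]
 [0.589 0.195 0.245]
 [0.589 0.186 0.246]
 [0.591 0.191 0.247]]
332 371 155 187
180 [[0.589, 0.189, 0.258], [0.592, 0.194, 0.261], [0.589, 0.197, 0.261]] [85 85 85]
182 [[0.588, 0.189, 0.253], [0.592, 0.195, 0.257], [0.588, 0.197, 0.256]] [89 88 86]
184 [[0.589, 0.19, 0.25], [0.59, 0.194, 0.252], [0.587, 0.197, 0.252]] [90 88 88]
186 [[0.591, 0.191, 0.247], [0.59, 0.195, 0.247], [0.588, 0.198, 0.248]] [91 93 88]
188 [[0.179, -0.001, -0.0], [0.176, 0.004, 0.0], [0.171, 0.009, -0.0]] [189 188 172]
190 [[0.188, 0.004, -0.002], [0.186, 0.009, -0.001], [0.182, 0.015, -0.001]] [228 224 215]
192 [[0.198, 0.009, -0.003], [0.203, 0.018, 0.002], [0.195, 0.021, -0.0]] [227 223 213]
194 [[0.212, 0.016, -0.002], [0.212, 0.023, 0.001], [0.204, 0.026, -0.002]] [227 225 215]
196 [[0.226, 0.023, 0.0], [0.224, 0.029, 0.001], [0.217, 0.033, -0.001]] [226 223 213]
198 [[0.236, 0.029, -0.001], [0.234, 0.034, 0.0], [0.228, 0.038, -0.001]] [225 222 213]
200 [[0.244, 0.033, -0.003], [0.242, 0.039, -0.002], [0.238, 0.043, -0.002]] [226 222 212]
202 [[0.253, 0.038, -0.004], [0.253, 0.044, -0.002], [0.252, 0.05, 0.0]] [220 217 205]
top 0
```

The scene camera puts the shut fingertips at z≈0.243 when the reported TCP is 0.212. The real fingers therefore sit about 31 mm higher than reported, and I passed over the scrap. I'll correct for that.

```bash
python3 -m creep '[0,0,-4,0,0,0,-5,0,0,0,-5,0,0,0,-4,0,0,0,-2,0,0,0,-1.5,0,0,0,-1,0,0,0,0,0]' 1 30;  python3 -m creep '[0,0,0,0,0,0,0,0,0,0,0,0,0,0,0,0,0,0,0,0,0,0,0,0,0,0,0,0,0,0,0,0]' -1 30;python3 -m creep '[0,0,2,0,0,0,4,0,0,0,5,0,0,0,5,0,0,0,4,0,0,0,0,0,0,0,0,0,0,0,0,0]'
python3 - <<'E'
from h import *
im,W=cloud('scene'); save('pics/s2.png',cv2.resize(im[130:330,230:480],None,fx=2,fy=2))
E
```

```text
time_s: 6.3
ee_pos: [0.581, 0.1892, -0.0108]
eef_rot: [180.0, 0.0, 170.1]
wrist_force: [-0.0, -0.6, -0.2]
opening: 0.997
grip_force: 0.0
time_s: 7.3
ee_pos: [0.5814, 0.1894, -0.0101]
eef_rot: [180.0, 0.1, 170.1]
wrist_force: [-0.5, -0.6, 5.0]
opening: 0.413
grip_force: 32.0
time_s: 8.3
ee_pos: [0.5794, 0.1889, 0.1866]
eef_rot: [-179.9, -0.2, 170.1]
wrist_force: [0.9, 0.2, -0.5]
opening: 0.412
grip_force: 31.3
```

View pics/s2.png

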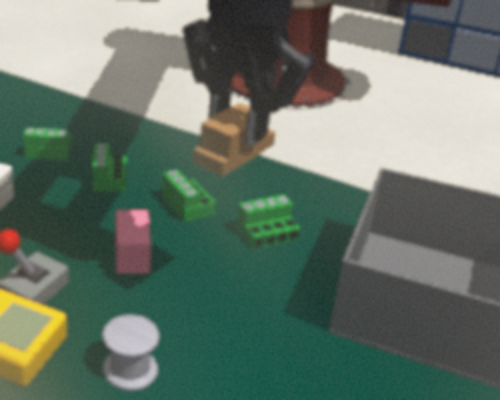

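```bash
python3 -m creep '[-2.3,3.8,0,0,-2.3,3.8,0,0,-2.3,3.8,0,0,-2.3,3.8,0,0,-2.3,3.8,0,0,-2.3,3.8,0,0,0,0,-4,0,0,0,-3,0]'; python3 -m creep '[0,0,-2,0,0,0,0,0,0,0,0,0,0,0,0,0,0,0,0,0,0,0,0,0,0,0,0,0,0,0,0,0]'; python3 -m creep '[0,0,0,0,0,0,0,0,0,0,0,0,0,0,0,0,0,0,0,0,0,0,0,0,0,0,4,0,0,0,3,0]' 1; python3 -m creep '[1.57,-4.45,0,5.7,1.57,-4.45,0,5.7,1.57,-4.45,0,5.7,1.57,-4.45,0,5.7,1.57,-4.45,0,5.7,1.57,-4.45,0,5.7,1.57,-4.45,0,5.7,1.57,-4.45,0,5.7]'
python3 look.py | grep -v BLK; python3 -m creep '[0,0,0,0,0,0,0,0,0,0,0,0,0,0,0,0,0,0,0,0,0,0,0,0,0,0,0,0,0,0,0,0]'
```

```text
time_s: 9.35
ee_pos: [0.4412, 0.4171, 0.1162]
eef_rot: [-179.9, -0.1, 170.2]
wrist_force: [0.4, -0.4, -0.9]
opening: 0.415
grip_force: 31.3
time_s: 10.35
ee_pos: [0.4427, 0.4172, 0.099]
eef_rot: [-180.0, 0.0, 170.1]
wrist_force: [-0.3, 0.5, -0.7]
opening: 0.417
grip_force: 31.3
time_s: 11.35
ee_pos: [0.4428, 0.4173, 0.1702]
eef_rot: [180.0, 0.0, 170.1]
wrist_force: [0.2, 0.3, -0.4]
opening: 1.001
grip_force: 0.0
time_s: 12.35
ee_pos: [0.5687, 0.0597, 0.1691]
eef_rot: [-180.0, 0.0, -144.1]
wrist_force: [1.1, 0.1, -0.5]
opening: 0.999
grip_force: 0.0
obj [113 117 118] (array([675.7,   4.7]), array([49.4, 48.6]), 89.6) top (array([696.7,   4.3]), array([6.7, 5.4]), -0.6) [21. 28. 54.]
obj [154 155 150] (array([ 583.5, -177.4]), array([80.7, 44.4]), -81.1) top (array([ 579.5, -154.5]), array([43.6, 34. ]), 10.2) [19. 26. 54.]
obj [216 161 181] (array([547.6,  49.7]), array([35.6, 24.7]), -54.3) top (array([546. ,  49.4]), array([35.5, 23.5]), -62.6) [39. 45. 50.]
obj [ 99 162 112] (array([442. , -61.2]), array([64. , 46.3]), 34.3) top (array([448.6, -71.2]), array([63.7, 22. ]), 33.5) [18. 25. 45.]
obj [60 95 67] (array([ 433.1, -180.9]), array([64.3, 47. ]), -60.9) top (array([ 444. , -174.9]), array([64.3, 22.2]), -60.8) [18. 27. 45.]
time_s: 13.4
ee_pos: [0.5683, 0.0611, 0.169]
eef_rot: [-180.0, -0.0, -144.3]
wrist_force: [-0.1, 0.6, -0.0]
opening: 1.0
grip_force: 0.0
```

```bash
python3 -m creep '[0,0,-4,0,0,0,-5,0,0,0,-4,0,0,0,-2.5,0,0,0,-1.5,0,0,0,-1,0,0,0,0,0,0,0,0,0]' 1 30;  python3 -m creep '[0,0,0,0,0,0,0,0,0,0,0,0,0,0,0,0,0,0,0,0,0,0,0,0,0,0,0,0,0,0,0,0]' -1 30;python3 -m creep '[0,0,2,0,0,0,4,0,0,0,5,0,0,0,5,0,0,0,4,0,0,0,0,0,0,0,0,0,0,0,0,0]'; python3 -m creep '[-1.8,4.05,0,-4,-1.8,4.05,0,-4,-1.8,4.05,0,-4,-1.8,4.05,0,-4,-1.8,4.05,0,-4,-1.8,4.05,0,-4,-1.8,4.05,0,-4,0,0,-4,0]'; python3 -m creep '[0,0,-4,0,0,0,0,0,0,0,0,0,0,0,0,0,0,0,0,0,0,0,0,0,0,0,0,0,0,0,0,0]'; python3 -m creep '[0,0,0,0,0,0,0,0,0,0,0,0,0,0,0,0,0,0,0,0,0,0,0,0,0,0,4,0,0,0,4,0]' 1
```

```text
time_s: 14.4
ee_pos: [0.5694, 0.0612, -0.0098]
eef_rot: [-179.9, 0.1, -144.3]
wrist_force: [0.7, -0.9, 0.3]
opening: 1.005
grip_force: 0.0
time_s: 15.4
ee_pos: [0.5688, 0.0612, -0.0105]
eef_rot: [-180.0, 0.0, -144.3]
wrist_force: [0.3, 0.6, 5.2]
opening: 0.463
grip_force: 32.4
time_s: 16.4
ee_pos: [0.567, 0.0612, 0.1868]
eef_rot: [179.9, -0.2, -144.3]
wrist_force: [0.2, -0.3, -0.5]
opening: 0.466
grip_force: 31.8
time_s: 17.4
ee_pos: [0.4427, 0.348, 0.1509]
eef_rot: [179.9, 0.3, -172.1]
wrist_force: [-0.1, -0.5, -0.4]
opening: 0.462
grip_force: 31.9
time_s: 18.4
ee_pos: [0.4423, 0.3447, 0.109]
eef_rot: [180.0, 0.0, -172.3]
wrist_force: [-0.1, 0.2, -0.2]
opening: 0.461
grip_force: 31.8
time_s: 19.4
ee_pos: [0.4418, 0.3444, 0.1893]
eef_rot: [-180.0, -0.1, -172.3]
wrist_force: [0.9, 0.5, -0.1]
opening: 0.998
grip_force: 0.0
```

```bash
python3 -m creep '[1.4,-5,0,-8.85,1.4,-5,0,-8.85,1.4,-5,0,-8.85,1.4,-5,0,-8.85,1.4,-5,0,-8.85,1.4,-5,0,-8.85,1.4,-5,0,-8.85,1.4,-5,0,-8.85]'; python3 look.py | grep obj;  python3 -m creep '[1.3,-5,0,-8.85,1.3,-5,0,-8.85,0,0,-2,0,0,0,-2,0,0,0,-2,0,0,0,-2,0,0,0,0,0,0,0,0,0]'
```

```text
time_s: 20.4
ee_pos: [0.5546, -0.057, 0.1892]
eef_rot: [180.0, 0.0, 116.6]
wrist_force: [1.2, 0.7, -0.4]
opening: 0.996
grip_force: 0.0
obj [121 126 127] (array([675.7,   4.6]), array([49.4, 48.6]), 89.8) top (array([695.7,   4.3]), array([8.6, 5.4]), -0.7) [22. 28. 53.]
obj [166 166 162] (array([ 587.3, -209.4]), array([45.2, 21.7]), -3.6) top (array([ 587.2, -205.7]), array([42.6, 22.6]), 7.4) [19. 22. 26.]
obj [111 169 121] (array([444.6, -59.3]), array([57.5, 46.2]), 34.3) top (array([451.4, -69.4]), array([57.3, 21.9]), 34.2) [17. 39. 44.]
obj [105 164 117] (array([431.6, 176.4]), array([64.5, 47. ]), -36.9) top (array([424.4, 166.8]), array([64.6, 22. ]), -36.4) [17. 27. 45.]
obj [103 165 116] (array([437.6,  66.9]), array([53.4, 46.1]), 59.4) top (array([449.7,  63.7]), array([46.4, 22.1]), 58.9) [18. 24. 45.]
obj [ 93 151 104] (array([ 433.4, -180.8]), array([64.5, 46.6]), -60.8) top (array([ 444.5, -175.5]), array([62.9, 21.9]), -60.8) [17. 25. 45.]
time_s: 21.45
ee_pos: [0.5807, -0.1552, 0.1095]
eef_rot: [180.0, 0.0, 99.3]
wrist_force: [0.2, -0.8, 0.2]
opening: 1.0
grip_force: 0.0
```

```bash
python3 -m creep '[0,0,-4,0,0,0,-4,0,0,0,-2,0,0,0,-1,0,0,0,-1,0,0,0,0,0,0,0,0,0,0,0,0,0]' 1 30;  python3 -m creep '[0,0,0,0,0,0,0,0,0,0,0,0,0,0,0,0,0,0,0,0,0,0,0,0,0,0,0,0,0,0,0,0]' -1 30;python3 -m creep '[0,0,2,0,0,0,4,0,0,0,5,0,0,0,5,0,0,0,4,0,0,0,0,0,0,0,0,0,0,0,0,0]'; python3 -m creep '[-0.64,4.95,0,0,-0.64,4.95,0,0,-0.64,4.95,0,0,-0.64,4.95,0,0,-0.64,4.95,0,0,-0.64,4.95,0,0,-0.64,4.95,0,0,-0.64,4.95,0,0]';  python3 -m creep '[-0.64,4.95,0,0,-0.64,4.95,0,0,-0.64,4.95,0,0,0,0,-3,0,0,0,-3,0,0,0,-2,0,0,0,0,0,0,0,0,0]'; python3 -m creep '[0,0,0,0,0,0,0,0,0,0,0,0,0,0,0,0,0,0,0,0,0,0,0,0,0,0,4,0,0,0,4,0]' 1
```

```text
time_s: 22.45
ee_pos: [0.581, -0.1556, -0.0101]
eef_rot: [179.9, 0.0, 99.2]
wrist_force: [0.6, 0.3, -0.5]
opening: 0.999
grip_force: 0.0
time_s: 23.45
ee_pos: [0.5805, -0.1554, -0.0108]
eef_rot: [180.0, 0.0, 99.2]
wrist_force: [-0.2, 0.4, 2.6]
opening: 0.505
grip_force: 31.7
time_s: 24.45
ee_pos: [0.5791, -0.1548, 0.1867]
eef_rot: [-179.8, -0.1, 99.2]
wrist_force: [-0.7, -0.3, -1.5]
opening: 0.508
grip_force: 31.6
time_s: 25.45
ee_pos: [0.5278, 0.242, 0.1871]
eef_rot: [-179.8, 0.0, 99.2]
wrist_force: [-0.0, 0.5, -0.8]
opening: 0.509
grip_force: 31.6
time_s: 26.45
ee_pos: [0.5106, 0.3893, 0.11]
eef_rot: [179.9, -0.0, 99.2]
wrist_force: [-0.3, -0.2, 0.5]
opening: 0.508
grip_force: 31.6
time_s: 27.45
ee_pos: [0.5094, 0.3889, 0.1891]
eef_rot: [-179.9, 0.0, 99.2]
wrist_force: [-0.2, 0.1, 0.1]
opening: 1.002
grip_force: 0.0
```

```bash
python3 -m creep '[0.16,-5.5,1.4,5,0.16,-5.5,1.4,5,0.16,-5.5,1.4,5,0.16,-5.5,1.4,5,0.16,-5.5,1.4,5,0.16,-5.5,1.4,5,0.16,-5.5,1.4,5,0.16,-5.5,1.4,5]' 0.65; python3 -m creep '[0.16,-5.5,0,5.05,0.16,-5.5,0,5.05,0.16,-5.5,0,5.05,0.16,-5.5,0,5.05,0.16,-5.5,0,5.05,0.16,-5.8,0,5.05,0,0,0,0,0,0,0,0]'
python3 - <<'E'
from h import *
im,W=cloud('top'); save('pics/t2.png',im)
P=W[(abs(W[...,0]-.44)<.11)&(abs(W[...,1]-.38)<.1)&(W[...,2]>.02)]; print(np.percentile(P[:,2],[50,90,99,99.9]))
im,W=cloud('scene'); save('pics/s3.png',cv2.resize(im[60:260,80:330],None,fx=3,fy=3))
k=(np.hypot(W[...,0]-.531,W[...,1]+.384)<.08)&(W[...,2]>.25)&(W[...,2]<.36); P=W[k]; o=P[P[:,2].argsort()]; print(o[:40:4].round(3))
E
```

```text
time_s: 28.45
ee_pos: [0.5225, -0.0525, 0.3016]
eef_rot: [180.0, 0.0, 139.4]
wrist_force: [0.9, -0.5, 0.6]
opening: 0.825
grip_force: 0.0
time_s: 29.45
ee_pos: [0.5322, -0.3836, 0.3007]
eef_rot: [180.0, -0.0, 169.5]
wrist_force: [0.5, -0.8, 0.3]
opening: 0.822
grip_force: 0.0
[0.05190909 0.09918196 0.10349701 0.10545608]
[[ 0.517 -0.415  0.339]
 [ 0.531 -0.338  0.34 ]
 [ 0.522 -0.413  0.34 ]
 [ 0.53  -0.416  0.342]
 [ 0.53  -0.339  0.342]
 [ 0.545 -0.341  0.343]
 [ 0.55  -0.343  0.343]
 [ 0.528 -0.417  0.344]
 [ 0.534 -0.422  0.345]
 [ 0.53  -0.335  0.345]]
```

View pics/s3.png

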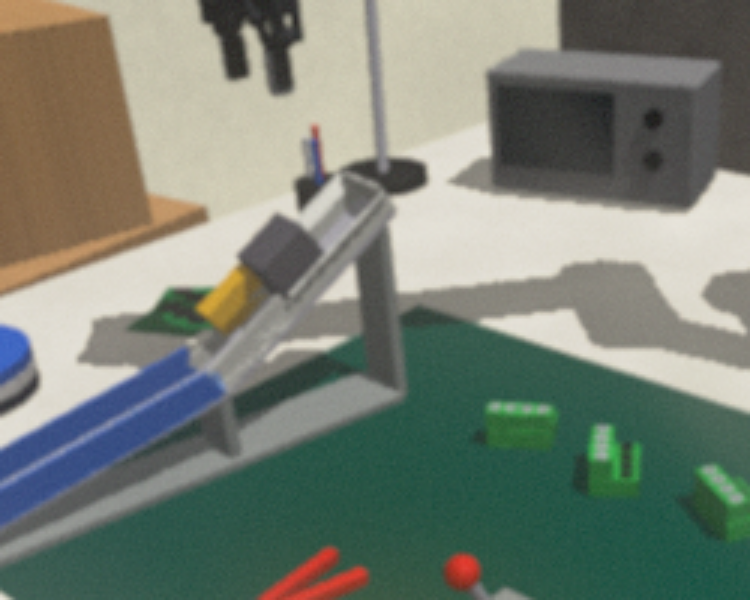

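View pics/t2.png

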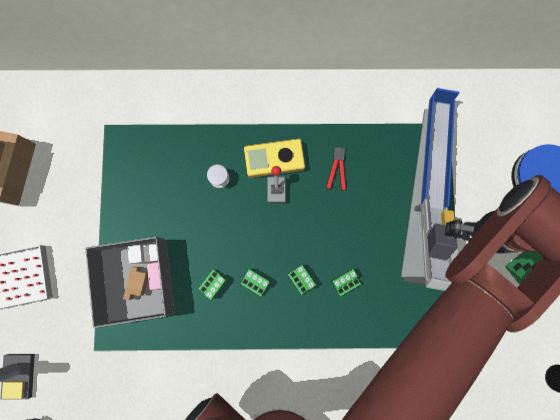

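The three scraps are in the bin at (137,270), and the gripper hangs over the plug. Descending onto it.

```bash
python3 -m creep '[-0.1,0,-4,0,0,0,-4,0,0,0,-3,0,0,0,-2,0,0,0,-1,0,0,0,-1,0,0,0,0,0,0,0,0,0]';  python3 -m creep '[0,0,0,0,0,0,0,0,0,0,0,0,0,0,0,0,0,0,0,0,0,0,0,0,0,0,0,0,0,0,0,0]' -1 30;python3 -m creep '[0,0,1,0,0,0,2,0,0,0,4,0,0,0,4,0,0,0,4,0,0,0,2,0,0,0,0,0,0,0,0,0]'
```

```text
time_s: 30.55
ee_pos: [0.5318, -0.3843, 0.1521]
eef_rot: [-179.9, 0.1, 169.5]
wrist_force: [-0.8, -0.4, -0.6]
opening: 0.826
grip_force: 0.0
time_s: 31.55
ee_pos: [0.5317, -0.3843, 0.1521]
eef_rot: [-179.9, 0.1, 169.5]
wrist_force: [-0.7, -0.4, 5.5]
opening: 0.558
grip_force: 32.0
time_s: 32.55
ee_pos: [0.5308, -0.3833, 0.3187]
eef_rot: [179.9, -0.2, 169.5]
wrist_force: [0.7, 0.6, 0.3]
opening: 0.561
grip_force: 31.4
```

```bash
python3 -m creep '[-0.6,5.4,0,0,-0.6,5.4,0,0,-0.6,5.4,0,0,-0.6,5.4,0,0,-0.6,5.4,0,0,-0.6,5.4,0,0,-0.6,5.4,0,0,-0.6,5.4,0,0]';  python3 -m creep '[-0.6,5.4,0,0,-0.6,5.4,0,0,-0.6,5.4,0,0,-0.6,5.4,0,0,-0.6,5.4,0,0,-0.6,5.4,0,0,-0.6,5.4,-2,0,0,0,-4,0]'; python3 -m creep '[0,0,-5,0,0,0,-5,0,0,0,-4,0,0,0,0,0,0,0,0,0,0,0,0,0,0,0,0,0,0,0,0,0]'; python3 -m creep '[0,0,0,0,0,0,0,0,0,0,0,0,0,0,0,0,0,0,0,0,0,0,4,0,0,0,4,0,0,0,2,0]' 0.7
```

```text
time_s: 33.55
ee_pos: [0.482, 0.0499, 0.3184]
eef_rot: [-180.0, -0.2, 169.5]
wrist_force: [0.7, -0.1, -0.2]
opening: 0.559
grip_force: 31.4
time_s: 34.55
ee_pos: [0.4402, 0.4293, 0.2592]
eef_rot: [180.0, -0.0, 169.8]
wrist_force: [-0.7, -0.3, -1.2]
opening: 0.556
grip_force: 31.4
time_s: 35.55
ee_pos: [0.4418, 0.4265, 0.1221]
eef_rot: [179.9, 0.1, 169.5]
wrist_force: [-0.1, -0.1, -0.2]
opening: 0.557
grip_force: 31.4
time_s: 36.55
ee_pos: [0.4422, 0.4269, 0.224]
eef_rot: [179.8, 0.2, 169.5]
wrist_force: [-0.6, 0.1, -0.5]
opening: 0.852
grip_force: 0.0
```

```bash
python3 -m creep '[-0.3,-4.34,0,-4.47,-0.3,-4.34,0,-4.47,-0.3,-4.34,0,-4.47,-0.3,-4.34,0,-4.47,-0.3,-4.34,0,-4.47,-0.3,-4.34,0,-4.47,0,0,0,0,0,0,0,0]' 0.06 60; python3 look.py
python3 - <<'E'
from h import *
im,W=cloud('scene')
print(blocks(im,W))
k=(np.hypot(W[...,0]-.425,W[...,1]-.166)<.06)&(W[...,2]>.15)&(W[...,2]<.32); P=W[k]; o=P[P[:,2].argsort()]; print(o[:30:4].round(3))
E
```

```text
time_s: 37.55
ee_pos: [0.4232, 0.166, 0.2206]
eef_rot: [-180.0, -0.0, 142.7]
wrist_force: [0.1, -0.0, -0.3]
opening: 0.532
grip_force: 0.0
BLK ridge (array([448.7, -71.2]), array([63.7, 22.1]), -146.6, (array([442., -61.]), array([63.9, 46.6]), 33.8), np.float64(44.0), 207, 225)
BLK ridge (array([439.2, 138.3]), array([72.8, 41.8]), 106.5, (array([446.9, 144.2]), array([79.3, 62.6]), -71.4), np.float64(540.0), 180, 96)
BLK ridge (array([445.2,  56.3]), array([63.9, 22.1]), -121.4, (array([434.8,  62.6]), array([63.9, 46.6]), 58.6), np.float64(44.0), 211, 211)
BLK ridge (array([ 443.9, -174.7]), array([63.6, 22.2]), -60.6, (array([ 433.4, -180.9]), array([64.5, 46.6]), -60.6), np.float64(44.0), 213, 219)
obj [124 129 129] (array([675.6,   4.6]), array([49.4, 48.9]), 89.9) top (array([691.9,   5.4]), array([17.3,  6.4]), -13.2) [21. 27. 51.]
obj [ 69 109  78] (array([442., -61.]), array([63.9, 46.6]), 33.8) top (array([448.6, -71.1]), array([63.7, 21.9]), 33.4) [17. 25. 45.]
obj [104 162 116] (array([438.5, 170.7]), array([46.6, 46. ]), -36.8) top (array([432.3, 160.5]), array([44.5, 2
[... 317 characters left out ...]
([ 447.3, -174.6]), array([53.8, 28.2]), 124.4, (array([ 444.9, -170.7]), array([63.4, 27.9]), -60.3), np.float64(41.0), 109, 95), (array([448.9, -67.6]), array([68.3, 19.9]), -144.7, (array([441.7, -56.7]), array([69.3, 45.7]), 35.6), np.float64(41.0), 107, 157), (array([455.2,  75.1]), array([32.8, 22.9]), -116.9, (array([436.5,  66.8]), array([66.8, 46.3]), 59.1), np.float64(41.0), 83, 122), (array([425.1, 170.6]), array([64.3, 25.7]), 143.4, (array([432.3, 180.3]), array([65.3, 49.8]), -37.1), np.float64(41.0), 197, 284)]
[[0.41  0.147 0.253]
 [0.405 0.152 0.255]
 [0.406 0.155 0.255]
 [0.444 0.191 0.256]
 [0.446 0.189 0.257]
 [0.449 0.188 0.257]
 [0.44  0.193 0.258]
 [0.442 0.192 0.258]]
```

```bash
python3 -m creep '[0.13,0.05,-5,0,0,0,-5,0,0,0,-5,0,0,0,-3,0,0,0,-2.5,0,0,0,-1.2,0,0,0,-0.8,0,0,0,0,0]'; python3 -m creep '[0,0,-0.2,0,0,0,0,0,0,0,0,0,0,0,0,0,0,0,0,0,0,0,0,0,0,0,0,0,0,0,0,0]' -1 60; python3 -m creep '[0,0,1,0,0,0,3,0,0,0,5,0,0,0,5,0,0,0,4,0,0,0,0,0,0,0,0,0,0,0,0,0]'
python3 - <<'E'
from h import *
im,W=cloud('scene'); save('pics/s4.png',cv2.resize(im[130:290,280:440],None,fx=3,fy=3))
E
```

```text
time_s: 38.65
ee_pos: [0.4248, 0.1666, -0.0039]
eef_rot: [180.0, 0.0, 142.7]
wrist_force: [0.8, 0.5, 0.4]
opening: 0.53
grip_force: 0.0
time_s: 39.65
ee_pos: [0.4256, 0.1665, -0.005]
eef_rot: [179.9, 0.1, 142.7]
wrist_force: [0.8, 1.3, 6.1]
opening: 0.24
grip_force: 61.7
time_s: 40.65
ee_pos: [0.4232, 0.1659, 0.1717]
eef_rot: [-179.8, -0.2, 142.7]
wrist_force: [0.9, -0.3, -2.0]
opening: 0.238
grip_force: 60.9
```

View pics/s4.png

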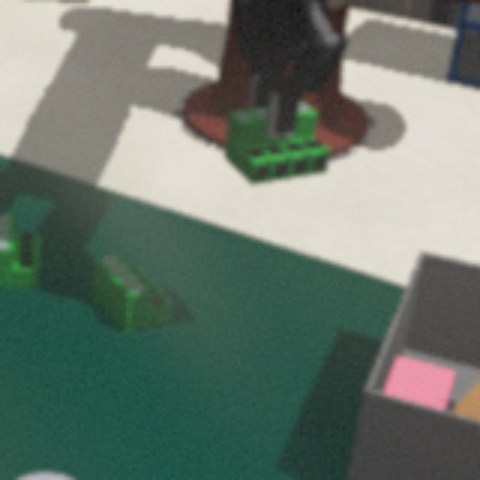

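```bash
python3 -m creep '[0.4,-3.53,1.4,-10.2,0.4,-3.53,1.4,-10.2,0.4,-3.53,1.4,-10.2,0.4,-3.53,1.4,-10.2,0.4,-3.53,1.4,-10.2,0.4,-3.53,1.4,-10.2,0.4,-3.53,1.4,-10.2,0.4,-3.53,1.4,-10.2]'; python3 -m creep '[0.4,-3.53,0,-10.2,0.4,-3.53,0,-10.2,0.4,-3.53,0,-10.2,0.4,-3.53,0,-10.2,0.4,-3.53,0,-10.2,0.4,-3.53,0,-10.2,0.4,-3.53,0,-10.2,0,0,0,0]'; python3 -m creep '[0,0,0,0,0,0,0,0,0,0,0,0,0,0,0,0,0,0,0,0,0,0,0,0,0,0,0,0,0,0,0,0]'
python3 - <<'E'
from h import *
im,W=cloud('scene'); save('pics/s5.png',cv2.resize(im[60:260,80:330],None,fx=3,fy=3))
im,W=cloud('top'); np.savez('t5.npz',im=im,W=W)
P=W[masks(im)['green']&(W[...,2]>.2)&(W[...,2]<.5)&(W[...,1]<-.25)]; print(len(P),rect(P) if len(P) else '')
E
```

```text
time_s: 41.7
ee_pos: [0.4562, -0.1171, 0.285]
eef_rot: [-179.9, 0.0, 60.8]
wrist_force: [-0.1, -0.2, -0.9]
opening: 0.238
grip_force: 60.9
time_s: 42.7
ee_pos: [0.4839, -0.3647, 0.2836]
eef_rot: [-179.9, 0.2, -10.4]
wrist_force: [0.6, 1.1, -1.6]
opening: 0.236
grip_force: 60.8
time_s: 43.7
ee_pos: [0.4846, -0.3633, 0.286]
eef_rot: [-180.0, 0.0, -10.3]
wrist_force: [-0.3, -0.5, -0.6]
opening: 0.241
grip_force: 60.8
125 (array([ 490.6, -359.4]), array([53.4, 50.2]), -62.3)
```

View pics/s5.png

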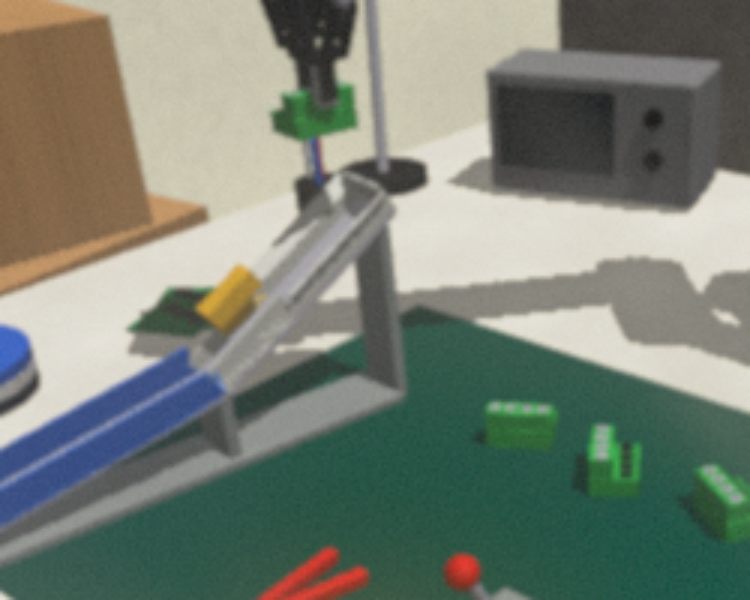

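```bash
python3 -m creep '[-0.2,0,-2,0,0,0,-2,0,0,0,-2,0,0,0,-2,0,0,0,-1,0,0,0,0,0,0,0,0,0,0,0,0,0]'; python3 - <<'E'
from rig import env
print(env.get_state()['wrist_force'],env.get_state()['ee_pos'])
E
python3 -m creep '[0,0,-0.2,0,0,0,0,0,0,0,0,0,0,0,0,0,0,0,0,0,0,0,0,0,0,0,0,0,0,0,0,0]' -0.1; python3 -m creep '[0,0,3,0,0,0,4,0,0,0,4,0,0,0,0,0,0,0,0,0,0,0,0,0,0,0,0,0,0,0,0,0]'
cat > trk.py <<'E'
from h import *
for n in ('top','scene'):
    im,W=cloud(n); u=np.radians(-10.5); e=np.array([np.cos(u),np.sin(u)]); nn=np.array([-e[1],e[0]])
    g=masks(im)['green']&(W[...,0]>.4)&(W[...,1]<-.3)&(W[...,1]>-.56)
    for b in blobs(g,10):
        P=W[b]; s=P[:,:2]@e*1000-540.5; t=P[:,:2]@nn*1000+281; print(n,'green s',s.min().round(),s.max().round(),'t',t.min().round(),t.max().round(),'z',(P[:,2].min()*1000).round(),(P[:,2].max()*1000).round(),b.sum())
E
python3 trk.py
```

```text
time_s: 44.8
ee_pos: [0.4831, -0.3637, 0.1973]
eef_rot: [179.9, -0.1, -10.3]
wrist_force: [0.0, -0.0, 0.5]
opening: 0.237
grip_force: 60.8
[ 0.00972327 -0.04604216  0.50874484] [ 0.4831103  -0.36367181  0.19726603]
time_s: 45.8
ee_pos: [0.4826, -0.3632, 0.194]
eef_rot: [-180.0, 0.0, -10.3]
wrist_force: [0.6, 0.3, -0.5]
opening: 0.45
grip_force: 0.0
time_s: 46.8
ee_pos: [0.4824, -0.363, 0.3032]
eef_rot: [-180.0, 0.1, -10.3]
wrist_force: [0.1, -0.0, 0.4]
opening: 0.452
grip_force: 0.0
top green s 398.0 470.0 t -28.0 22.0 z 32.0 74.0 272
scene green s 406.0 441.0 t 6.0 29.0 z 53.0 69.0 53
scene green s 445.0 466.0 t 5.0 26.0 z 55.0 60.0 21
```

The first block slid to the end of the track. Now the second block.

```bash
python3 look.py | grep BLK; python3 -m creep '[-0.46,5.24,-1,8.62,-0.46,5.24,-1,8.62,-0.46,5.24,-1,8.62,-0.46,5.24,-1,8.62,-0.46,5.24,-1,8.62,-0.46,5.24,-1,8.62,-0.46,5.24,-1,8.62,-0.46,5.24,-1,8.62]' 0.06 60;  python3 -m creep '[0,0,-2,0,0,0,-2,0,0,0,-3,0,0,0,-3,0,0,0,0,0,0,0,0,0,0,0,0,0,0,0,0,0]'; python3 look.py | grep BLK
```

```text
BLK ridge (array([ 899.1, -452.1]), array([89.6, 59.2]), -11.2, (array([ 899.1, -452.1]), array([89.6, 59.2]), -11.2), np.float64(71.0), 606, 0)
BLK ridge (array([448.6, -71.3]), array([64., 22.]), -146.3, (array([441.9, -60.9]), array([64.2, 46.5]), 33.5), np.float64(44.0), 208, 227)
BLK ridge (array([445.1,  56.3]), array([64., 22.]), -121.2, (array([434.8,  62.7]), array([64. , 46.8]), 58.6), np.float64(45.0), 207, 213)
BLK ridge (array([ 444.1, -174.9]), array([64. , 22.3]), -60.4, (array([ 433.5, -180.8]), array([64.2, 46.7]), -60.5), np.float64(44.0), 213, 214)
time_s: 47.95
ee_pos: [0.4455, 0.0576, 0.224]
eef_rot: [179.9, -0.0, 58.9]
wrist_force: [1.1, 0.3, 0.1]
opening: 0.532
grip_force: 0.0
time_s: 48.95
ee_pos: [0.4466, 0.0558, 0.1253]
eef_rot: [179.9, -0.1, 58.7]
wrist_force: [-0.2, 0.2, -0.3]
opening: 0.53
grip_force: 0.0
BLK ridge (array([ 899.6, -452.6]), array([89. , 60.3]), -11.3, (array([ 899.6, -452.6]), array([89. , 60.3]), -11.3), np.float64(70.0), 610, 3)
BLK ridge (array([448.6, -71.1]), array([63.9, 22. ]), -145.8, (array([441.8, -61. ]), array([64. , 46.4]), 34.0), np.float64(44.0), 207, 223)
BLK ridge (array([ 443.9, -174.8]), array([64.2, 22.2]), -60.8, (array([ 433.1, -180.7]), array([64.2, 46.9]), -61.2), np.float64(45.0), 212, 220)
```

```bash
python3 -m creep '[-0.15,0.05,-4,0,0,0,-4,0,0,0,-3,0,0,0,-1.2,0,0,0,-0.8,0,0,0,0,0,0,0,0,0,0,0,0,0]'; python3 -m creep '[0,0,0,0,0,0,0,0,0,0,0,0,0,0,0,0,0,0,0,0,0,0,0,0,0,0,0,0,0,0,0,0]' -1 60; python3 -m creep '[0,0,1,0,0,0,3,0,0,0,5,0,0,0,5,0,0,0,4,0,0,0,0,0,0,0,0,0,0,0,0,0]';  python3 -m creep '[0.34,-3.8,1.4,10.07,0.34,-3.8,1.4,10.07,0.34,-3.8,1.4,10.07,0.34,-3.8,1.4,10.07,0.34,-3.8,1.4,10.07,0.34,-3.8,1.4,10.07,0.34,-3.8,1.4,10.07,0.34,-3.8,1.4,10.07]';  python3 -m creep '[0.34,-3.8,0,10.07,0.34,-3.8,0,10.07,0.34,-3.8,0,10.07,0,0,0,0,0,0,0,0,0,0,0,0,0,0,0,0,0,0,0,0]'
```

```text
time_s: 50.0
ee_pos: [0.4452, 0.0565, -0.005]
eef_rot: [179.9, -0.1, 58.7]
wrist_force: [0.0, -1.1, -0.1]
opening: 0.529
grip_force: 0.0
time_s: 51.0
ee_pos: [0.445, 0.0564, -0.0053]
eef_rot: [179.9, -0.0, 58.7]
wrist_force: [-0.8, -0.3, 3.8]
opening: 0.236
grip_force: 61.4
time_s: 52.0
ee_pos: [0.443, 0.0565, 0.1718]
eef_rot: [-179.8, 0.1, 58.7]
wrist_force: [0.2, -0.8, -0.6]
opening: 0.24
grip_force: 60.6
time_s: 53.0
ee_pos: [0.471, -0.2484, 0.2844]
eef_rot: [-180.0, -0.2, 139.6]
wrist_force: [1.3, 0.2, -0.4]
opening: 0.239
grip_force: 60.6
time_s: 54.0
ee_pos: [0.4818, -0.361, 0.2863]
eef_rot: [-180.0, 0.0, 169.5]
wrist_force: [0.5, -1.2, -1.0]
opening: 0.24
grip_force: 60.6
```

```bash
python3 -m creep '[0.05,-0.2,-2,0,0,0,-2,0,0,0,-2,0,0,0,-2,0,0,0,-1.2,0,0,0,0,0,0,0,0,0,0,0,0,0]';python3 -m creep '[0,0,0,0,0,0,0,0,0,0,0,0,0,0,0,0,0,0,0,0,0,0,0,0,0,0,0,0,0,0,0,0]' -0.1; python3 -m creep '[0,0,3,0,0,0,4,0,0,0,4,0,0,0,0,0,0,0,0,0,0,0,0,0,0,0,0,0,0,0,0,0]'; python3 trk.py; python3 look.py | grep BLK
```

```text
time_s: 55.0
ee_pos: [0.4827, -0.364, 0.1953]
eef_rot: [-179.9, 0.1, 169.4]
wrist_force: [-0.3, -0.0, -0.2]
opening: 0.241
grip_force: 60.6
time_s: 56.0
ee_pos: [0.4822, -0.3635, 0.194]
eef_rot: [-180.0, 0.0, 169.4]
wrist_force: [0.4, -0.5, 0.4]
opening: 0.45
grip_force: 0.0
time_s: 57.0
ee_pos: [0.482, -0.3633, 0.3032]
eef_rot: [180.0, -0.1, 169.4]
wrist_force: [-0.4, 0.1, 0.2]
opening: 0.452
grip_force: 0.0
top green s 335.0 467.0 t -29.0 24.0 z 22.0 87.0 472
scene green s 343.0 466.0 t 3.0 29.0 z 54.0 80.0 209
BLK ridge (array([ 870.7, -445.7]), array([149.3,  60.7]), -10.6, (array([ 870.8, -446.3]), array([149. ,  60.8]), -10.0), np.float64(81.0), 1035, 2)
BLK ridge (array([448.7, -71.2]), array([63.6, 22. ]), -146.5, (array([442., -61.]), array([64.1, 46.4]), 34.4), np.float64(44.0), 207, 225)
BLK ridge (array([ 444. , -174.9]), array([64.1, 22.4]), -60.5, (array([ 433.1, -180.8]), array([64.2, 47.2]), -61.1), np.float64(44.0), 213, 219)
```

```bash
python3 -m creep '[-0.256,2.25,-1,-10.45,-0.256,2.25,-1,-10.45,-0.256,2.25,-1,-10.45,-0.256,2.25,-1,-10.45,-0.256,2.25,-1,-10.45,-0.256,2.25,-1,-10.45,-0.256,2.25,-1,-10.45,-0.256,2.25,-1,-10.45]' 0.06 60;  python3 -m creep '[-0.256,2.25,0,-10.45,-0.256,2.25,0,-10.45,-0.256,2.25,0,-10.45,-0.256,2.25,0,-10.45,-0.256,2.25,0,-10.45,0,0,-3,0,0,0,-3,0,0,0,-2,0]'; python3 -m creep '[0,0,-1.8,0,0,0,0,0,0,0,0,0,0,0,0,0,0,0,0,0,0,0,0,0,0,0,0,0,0,0,0,0]'; python3 look.py | grep BLK
```

```text
time_s: 58.15
ee_pos: [0.4616, -0.1828, 0.2238]
eef_rot: [180.0, 0.0, 85.5]
wrist_force: [0.9, 0.2, 0.2]
opening: 0.534
grip_force: 0.0
time_s: 59.15
ee_pos: [0.4483, -0.0707, 0.1426]
eef_rot: [-179.9, 0.0, 33.6]
wrist_force: [0.2, 0.6, -0.0]
opening: 0.535
grip_force: 0.0
time_s: 60.15
ee_pos: [0.4489, -0.071, 0.126]
eef_rot: [180.0, 0.0, 33.6]
wrist_force: [-0.1, -0.7, 0.2]
opening: 0.531
grip_force: 0.0
BLK ridge (array([ 871. , -446.4]), array([148. ,  60.1]), -9.9, (array([ 871. , -446.4]), array([148. ,  60.1]), -9.9), np.float64(81.0), 1041, 0)
```

```bash
python3 -m creep '[0,0,-4,0,0,0,-4,0,0,0,-3,0,0,0,-1.3,0,0,0,-0.8,0,0,0,0,0,0,0,0,0,0,0,0,0]'; python3 -m creep '[0,0,0,0,0,0,0,0,0,0,0,0,0,0,0,0,0,0,0,0,0,0,0,0,0,0,0,0,0,0,0,0]' -1 60; python3 -m creep '[0,0,1,0,0,0,3,0,0,0,5,0,0,0,5,0,0,0,4,0,0,0,0,0,0,0,0,0,0,0,0,0]';  python3 -m creep '[0.26,-2.25,1.4,10.45,0.26,-2.25,1.4,10.45,0.26,-2.25,1.4,10.45,0.26,-2.25,1.4,10.45,0.26,-2.25,1.4,10.45,0.26,-2.25,1.4,10.45,0.26,-2.25,1.4,10.45,0.26,-2.25,1.4,10.45]';  python3 -m creep '[0.26,-2.25,0,10.45,0.26,-2.25,0,10.45,0.26,-2.25,0,10.45,0.26,-2.25,0,10.45,0.26,-2.25,0,10.45,0,0,0,0,0,0,0,0,0,0,0,0]'; python3 look.py|grep BLK
```

```text
time_s: 61.2
ee_pos: [0.4498, -0.0713, -0.004]
eef_rot: [179.9, -0.1, 33.6]
wrist_force: [0.3, -0.8, -0.1]
opening: 0.528
grip_force: 0.0
time_s: 62.2
ee_pos: [0.4496, -0.0712, -0.0043]
eef_rot: [179.9, -0.0, 33.6]
wrist_force: [-1.0, 0.7, 6.1]
opening: 0.24
grip_force: 61.0
time_s: 63.2
ee_pos: [0.4477, -0.0706, 0.1728]
eef_rot: [-179.8, 0.1, 33.6]
wrist_force: [0.1, -1.0, -1.6]
opening: 0.237
grip_force: 60.3
time_s: 64.2
ee_pos: [0.4692, -0.2514, 0.2854]
eef_rot: [-179.9, -0.2, 117.5]
wrist_force: [1.0, 0.6, -0.7]
opening: 0.241
grip_force: 60.2
time_s: 65.2
ee_pos: [0.4827, -0.3627, 0.2867]
eef_rot: [180.0, -0.0, 169.4]
wrist_force: [0.5, 0.3, -0.4]
opening: 0.229
grip_force: 60.2
BLK ridge (array([ 873. , -446.9]), array([145.5,  61.1]), -10.6, (array([ 873. , -446.9]), array([145.5,  61.1]), -10.6), np.float64(81.0), 1040, 1)
BLK ridge (array([ 509.4, -366.8]), array([119.1,  14.6]), -78.1, (array([ 509.4, -366.8]), array([119.1,  14.6]), -78.1), np.float64(428.0), 120, 0)
BLK ridge (array([ 463.6, -325.6]), array([135.,  30.]), 88.8, (array([ 463.6, -325.6]), array([135.,  30.]), 88.8), np.float64(565.0), 186, 0)
BLK ridge (array([ 443.9, -174.8]), array([64.2, 22.2]), -61.2, (array([ 433.3, -180.8]), array([64.2, 47. ]), -60.7), np.float64(44.0), 211, 218)
```

```bash
python3 -m creep '[0,0,-2,0,0,0,-2,0,0,0,-2,0,0,0,-2,0,0,0,-1.2,0,0,0,0,0,0,0,0,0,0,0,0,0]';python3 -m creep '[0,0,0,0,0,0,0,0,0,0,0,0,0,0,0,0,0,0,0,0,0,0,0,0,0,0,0,0,0,0,0,0]' -0.1; python3 -m creep '[0,0,3,0,0,0,4,0,0,0,4,0,0,0,0,0,0,0,0,0,0,0,0,0,0,0,0,0,0,0,0,0]'; python3 trk.py; python3 look.py | grep BLK;  python3 -m creep '[-0.77,3.77,-1.6,-10,-0.77,3.77,-1.6,-10,-0.77,3.77,-1.6,-10,-0.77,3.77,-1.6,-10,-0.77,3.77,-1.6,-10,0,0,-4,0,0,0,-4,0,0,0,-2,0]' 0.06
```

```text
time_s: 66.25
ee_pos: [0.4833, -0.364, 0.1963]
eef_rot: [-179.9, 0.1, 169.4]
wrist_force: [-0.1, -0.2, -0.9]
opening: 0.238
grip_force: 60.2
time_s: 67.25
ee_pos: [0.4827, -0.3635, 0.195]
eef_rot: [-180.0, -0.0, 169.4]
wrist_force: [-0.3, 0.9, 0.1]
opening: 0.45
grip_force: 0.0
time_s: 68.25
ee_pos: [0.4825, -0.3634, 0.3041]
eef_rot: [180.0, -0.1, 169.4]
wrist_force: [-0.3, -0.0, 0.6]
opening: 0.451
grip_force: 0.0
top green s 273.0 468.0 t -28.0 25.0 z 36.0 97.0 683
scene green s 280.0 468.0 t 5.0 33.0 z 53.0 93.0 356
BLK ridge (array([ 843.5, -441.3]), array([206.1,  60.8]), -10.1, (array([ 843.5, -441.3]), array([206.1,  60.8]), -10.1), np.float64(92.0), 1500, 2)
BLK ridge (array([ 443.8, -174.6]), array([63.4, 22.3]), -61.1, (array([ 433. , -180.5]), array([65.5, 46.9]), -60.9), np.float64(44.0), 213, 217)
time_s: 69.4
ee_pos: [0.443, -0.1741, 0.1225]
eef_rot: [-179.9, -0.2, 119.5]
wrist_force: [-0.2, 0.4, -0.4]
opening: 0.53
grip_force: 0.0
```

```bash
python3 -m creep '[0,0,-4,0,0,0,-4,0,0,0,-2.5,0,0,0,-1.3,0,0,0,-0.8,0,0,0,0,0,0,0,0,0,0,0,0,0]'; python3 -m creep '[0,0,0,0,0,0,0,0,0,0,0,0,0,0,0,0,0,0,0,0,0,0,0,0,0,0,0,0,0,0,0,0]' -1 60; python3 -m creep '[0,0,1,0,0,0,3,0,0,0,5,0,0,0,5,0,0,0,5,0,0,0,5,0,0,0,5,0,0,0,0,0]';  python3 -m creep '[0.77,-3.77,0,10,0.77,-3.77,0,10,0.77,-3.77,0,10,0.77,-3.77,0,10,0.77,-3.77,0,10,0,0,0,0,0,0,0,0,0,0,0,0]'
```

```text
time_s: 70.4
ee_pos: [0.4449, -0.1754, -0.0001]
eef_rot: [179.9, 0.1, 119.4]
wrist_force: [0.1, -0.6, -0.1]
opening: 0.528
grip_force: 0.0
time_s: 71.4
ee_pos: [0.4448, -0.1753, -0.0003]
eef_rot: [180.0, 0.1, 119.4]
wrist_force: [-0.8, 0.4, 5.6]
opening: 0.232
grip_force: 60.1
time_s: 72.4
ee_pos: [0.4459, -0.176, 0.2945]
eef_rot: [179.7, 0.5, 119.4]
wrist_force: [0.6, -0.7, -0.5]
opening: 0.234
grip_force: 59.5
time_s: 73.4
ee_pos: [0.4826, -0.3624, 0.2887]
eef_rot: [180.0, -0.0, 169.5]
wrist_force: [0.6, -0.1, 0.2]
opening: 0.232
grip_force: 59.4
```

```bash
python3 -m creep '[0,-0.1,-2,0,0,0,-2,0,0,0,-2,0,0,0,-2,0,0,0,-0.9,0,0,0,0,0,0,0,0,0,0,0,0,0]';python3 -m creep '[0,0,0,0,0,0,0,0,0,0,0,0,0,0,0,0,0,0,0,0,0,0,0,0,0,0,0,0,0,0,0,0]' -0.1; python3 -m creep '[0,0,3,0,0,0,4,0,0,0,4,0,0,0,0,0,0,0,0,0,0,0,0,0,0,0,0,0,0,0,0,0]'; python3 trk.py; python3 look.py
python3 - <<'E'
from h import *
for n in ('top','scene'):
    im,W=cloud(n); save(f'pics/{n}6.png',im)
    m=masks(im); b=((m['red']|m['pink'])&(W[...,2]>.06)&(W[...,2]<.13)&(abs(W[...,0]-.70)<.1)&(abs(W[...,1])<.08)); print(n,rect(W[b]),W[b].mean(0))
    q=(W[...,2]>.018)&(W[...,2]<.03)&(W[...,0]>.62)&(W[...,0]<.705)&(abs(W[...,1])<.07); print(rect(W[q]))
E
```

```text
time_s: 74.4
ee_pos: [0.4832, -0.365, 0.2012]
eef_rot: [-179.9, 0.1, 169.4]
wrist_force: [-0.8, 0.4, -0.0]
opening: 0.235
grip_force: 59.4
time_s: 75.4
ee_pos: [0.4828, -0.3645, 0.2]
eef_rot: [-180.0, 0.0, 169.4]
wrist_force: [0.2, 0.1, 0.1]
opening: 0.448
grip_force: 0.0
time_s: 76.4
ee_pos: [0.4826, -0.3643, 0.3092]
eef_rot: [180.0, -0.1, 169.4]
wrist_force: [0.1, 0.2, 0.4]
opening: 0.448
grip_force: 0.0
top green s 209.0 468.0 t -28.0 26.0 z 30.0 111.0 897
scene green s 217.0 468.0 t 5.0 31.0 z 54.0 106.0 437
BLK ridge (array([ 809.3, -435. ]), array([275.7,  60.1]), -10.4, (array([ 809.3, -435. ]), array([275.7,  60.1]), -10.4), np.float64(104.0), 1952, 4)
obj [124 130 129] (array([675.4,   4.7]), array([49.4, 49.3]), 89.7) top (array([684.1,   6. ]), array([24.4, 22.3]), -51.0) [21. 27. 49.]
top (array([721.7,   5.1]), array([18.7, 18. ]), -0.7) [0.72125858 0.00556686 0.10429031]
(array([677.6,   4.7]), array([53.6, 49.4]), -0.4)
scene (array([726.6,  11.8]), array([17.2, 16.8]), -47.9) [0.72712189 0.01258653 0.10060956]
(array([677.6,   9. ]), array([54.6, 51.2]), -0.0)
```

View pics/top6.png

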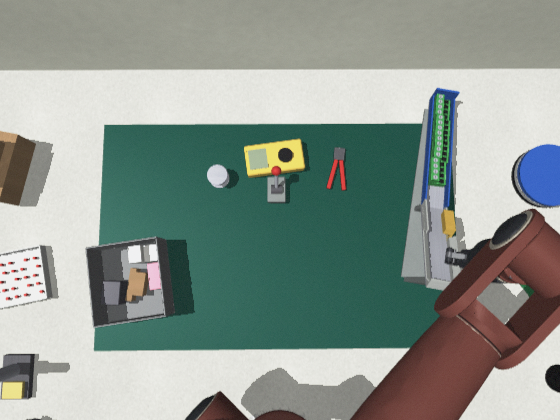

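View pics/scene6.png

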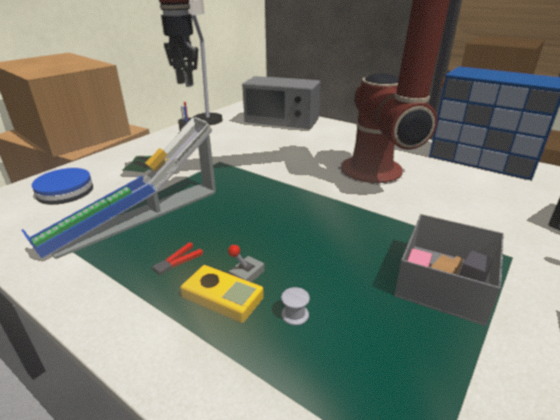

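All four blocks are queued in the track (top view (440,95–185)) and all the scraps are in the bin. The lever ball (276,171) leans to +x of its base, so I'll push it toward −x.

```bash
python3 -m creep '[3.42,4.61,0,1.3,3.42,4.61,0,1.3,3.42,4.61,0,1.3,3.42,4.61,0,1.3,3.42,4.61,0,1.3,3.42,4.61,0,1.3,3.42,4.61,0,1.3,3.42,4.61,0,1.3]' -1 30; python3 -m creep '[0,0,-5,0,0,0,-5,0,0,0,-5,0,0,0,-4,0,0,0,-3,0,0,0,-2,0,0,0,0,0,0,0,0,0]'; python3 - <<'E'
from h import *
im,W=cloud('scene'); save('pics/s7.png',cv2.resize(im[170:320,150:350],None,fx=3,fy=3))
k=(np.hypot(W[...,0]-.757,W[...,1]-.005)<.05)&(W[...,2]>.07)&(W[...,2]<.2); P=W[k]; o=P[P[:,2].argsort()]; print(o[:30:4].round(3))
E
```

```text
time_s: 77.65
ee_pos: [0.7574, 0.0059, 0.3101]
eef_rot: [-180.0, 0.0, 179.9]
wrist_force: [0.5, -0.3, 0.9]
opening: -0.001
grip_force: 0.0
time_s: 78.65
ee_pos: [0.7576, 0.0042, 0.072]
eef_rot: [-180.0, 0.2, 179.8]
wrist_force: [0.6, -0.2, 0.6]
opening: -0.005
grip_force: 0.0
[[0.715 0.011 0.071]
 [0.716 0.011 0.074]
 [0.715 0.014 0.077]
 [0.729 0.016 0.085]
 [0.733 0.011 0.088]
 [0.721 0.02  0.089]
 [0.735 0.01  0.091]
 [0.735 0.013 0.092]]
```

View pics/s7.png

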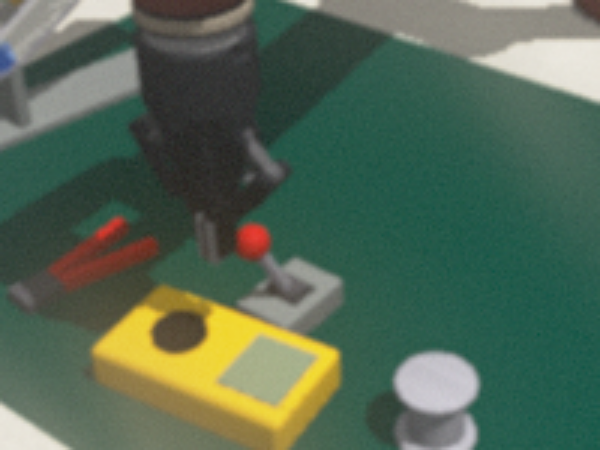

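```bash
python3 -m creep '[0,0,-1.2,0,0,0,-1,0,-1,0,0,0,-1.5,0,0,0,-1.5,0,0,0,-1.5,0,0,0,-1.5,0,0,0,-1,0,0,0]'; python3 -m creep '[-0.5,0,0,0,-0.3,0,0,0,-0.2,0,0,0,0,0,0,0,0,0,0,0,0,0,0,0,0,0,0,0,0,0,0,0]'; cat > ball.py <<'E'
from h import *
im,W=cloud('scene'); m=masks(im); b=m['red']&(W[...,2]>.06)&(W[...,2]<.13)&(abs(W[...,0]-.69)<.12)&(abs(W[...,1])<.08); print(rect(W[b]),W[b].mean(0))
E
python3 ball.py
```

```text
time_s: 79.7
ee_pos: [0.6754, 0.0044, 0.048]
eef_rot: [180.0, 0.0, 179.8]
wrist_force: [1.4, 0.2, -1.3]
opening: 0.0
grip_force: 0.6
time_s: 80.7
ee_pos: [0.6729, 0.0043, 0.0484]
eef_rot: [180.0, 1.0, 179.8]
wrist_force: [22.1, 0.6, -15.1]
opening: -0.001
grip_force: 11.0
(array([652.1,  18.3]), array([11. ,  4.6]), -8.3) [0.6516319  0.01854465 0.09707682]
```

The force rose to 22 N, which means it's against the stop. Backing off, then checking.

```bash
python3 -m creep '[1.5,0,0,0,2,0,0,0,2,0,0,0,0,0,4,0,0,0,5,0,0,0,5,0,0,0,5,0,0,0,5,0]'; python3 -m creep '[0,-5,0,0,0,-5,0,0,0,-5,0,0,0,-5,0,0,0,0,0,0,0,0,0,0,0,0,0,0,0,0,0,0]'; python3 ball.py; python3 trk.py; python3 - <<'E'
from h import *
im,W=cloud('top'); m=masks(im); b=(m['red']|m['pink'])&(W[...,2]>.06)&(W[...,2]<.13)&(abs(W[...,0]-.68)<.1)&(abs(W[...,1])<.08); print(rect(W[b]),W[b].mean(0))
save('pics/top8.png',im)
E
```

```text
time_s: 81.75
ee_pos: [0.721, 0.0043, 0.2897]
eef_rot: [-180.0, -0.0, 179.8]
wrist_force: [0.4, -0.5, 0.6]
opening: 0.0
grip_force: 0.0
time_s: 82.75
ee_pos: [0.7215, -0.1944, 0.2882]
eef_rot: [180.0, 0.0, 179.9]
wrist_force: [0.4, -0.3, 0.3]
opening: -0.0
grip_force: 0.0
(array([653. ,  12.2]), array([17.1, 14.5]), 88.5) [0.65390568 0.01278846 0.0990458 ]
top green s 212.0 409.0 t -28.0 -10.0 z 35.0 89.0 162
top green s 210.0 363.0 t -9.0 24.0 z 58.0 111.0 177
scene green s 279.0 469.0 t 7.0 35.0 z 54.0 91.0 341
(array([648.6,   6.7]), array([21.4, 19.5]), 66.3) [0.64781633 0.00658724 0.10219329]
```

View pics/top8.png

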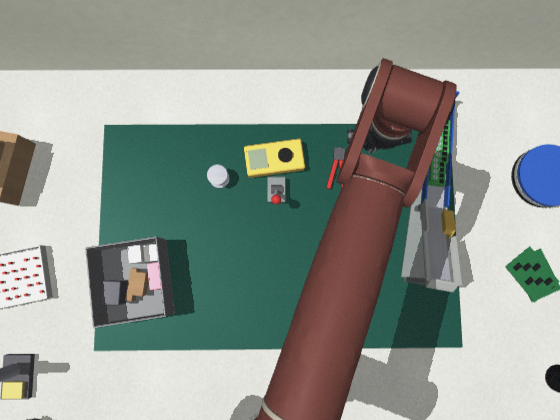

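```bash
python3 - <<'E'
from h import *
for n in ('top','scene'):
    im,W=cloud(n)
    z=W[...,2]; r=(W[...,0]>.63)&(W[...,0]<.74)&(abs(W[...,1]-.005)<.045)
    g=(im.astype(int).max(-1)-im.min(-1)<25)
    q=r&g&(z>.015)&(z<.034); print(n,rect(W[q]),W[q].min(0),W[q].max(0))
    b=(masks(im)['red']|masks(im)['pink'])&r&(z>.07)&(z<.13)
    from scipy.optimize import least_squares
    P=W[b]; f=least_squares(lambda c:np.linalg.norm(P-c,axis=1)-.013,P.mean(0)-[0,0,.01],loss='soft_l1',f_scale=.002); print('ball',f.x.round(4),len(P))
z=np.load('top0.npz');im,W=z['im'],z['W']; b=(masks(im)['red']|masks(im)['pink'])&(W[...,2]>.07)&(W[...,2]<.13)&(abs(W[...,0]-.69)<.06)&(abs(W[...,1])<.05); P=W[b]
f=least_squares(lambda c:np.linalg.norm(P-c,axis=1)-.013,P.mean(0)-[0,0,.01],loss='soft_l1',f_scale=.002); print('ball0',f.x.round(4),len(P))
E
```

```text
top (array([686.3,   4.6]), array([70.7, 49.4]), -0.2) [ 0.65086514 -0.02025353  0.01772917] [0.72164099 0.02927922 0.03381292]
ball [0.6485 0.0051 0.0925] 60
scene (array([687.7,   9.5]), array([68.6, 50.5]), -1.0) [ 0.65336052 -0.01624253  0.01506957] [0.72175421 0.03494577 0.03396636]
ball [0.648  0.0079 0.0914] 60
ball0 [0.7232 0.004  0.094 ] 52
```

The ball sits at pivot −37.7 mm and z≈92 mm, which matches the full-over position. Handing in.

```bash
python3 -c "
from rig import job
print(job.job_done())"
```

```text
the job is handed in; nothing more can be done
None
```

I handed the job in at about 83 s: the foam plug and all three scraps are in the bin, all four green blocks slid into the magazine track, and the feeder lever is over to its run side; I kept the gripper clear of the spool, cutters and meter.

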